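Vent the drying dish and close it under its keeper bar

TASK

Let the damp air out of the drying dish: swing the red-knobbed keeper bar clear of the lid, then raise the lid by its yellow ear, ear side first and with the far side still resting on the dish, until the ear-side edge is just clear of the dish rim (about a centimetre of gap, never more than three), and keep it there for two seconds. Lower it gently, without dropping it, so that it lies flat and centred on the dish again, let go of it, and swing the keeper bar back across the lid to its stop. Leave everything else where it is.

Things in the scene. Friction and masses are not known exactly. Their poses are not given: they have to be found in the camera images.
- dish_rim (a point): Centre of the rim circle of the shallow white dish, 32 mm above the table. Dish: outer radius 45 mm, wall 3 mm, 18 mm high, fixed on a dark round base (radius 58 mm, 14 mm high) that is fixed to the table. Its z axis points up; its y axis points from the dish to the keeper bar's post, whose axis is 77 mm from the dish centre; its x axis points roughly away from the robot.
- lid: Loose teal round lid, 90 g (may vary by a third), like a petri-dish lid: outer radius 51 mm, 12 mm high over all (top 4 mm thick, skirt hanging 8 mm below it, inner radius 48 mm, so 3 mm play round the dish). Origin on its axis, half-way up: 30 mm above the table when seated. z up through its top; its -x axis points to the yellow ear.
- lid_ear (a point): Centre of the yellow ear of the lid, an upright block 22 mm long (along the radius), 10 mm wide (the way to grip it, along the lid's y axis) and 18 mm high, 79 mm from the lid's axis, joined to the lid by a 10 mm wide, 6 mm high web. 32 mm above the table when seated, with bare table below it.
- lid_edge (a point): Point at the bottom of the lid's skirt on the ear side, 49.5 mm from its axis; 8 mm below the dish rim when seated.
- lid_far (a point): Point at the bottom of the lid's skirt on the side opposite the ear, 49.5 mm from its axis; 8 mm below the dish rim when seated.
- keeper (a joint): Angle of the aluminium keeper bar about its upright post (rad): 0 at its stop, straight across the lid's middle; grows up to 1.6 as it swings away from the robot and off the lid (counter-clockwise from above), clear of the lid beyond about 1.0. It stays where it is left (about 0.6 N at the knob moves it). The bar is 16 mm wide, its underside 3 mm above the seated lid, its top 47 mm above the table.
- keeper_knob (a point): Middle of the upright red round knob at the free end of the keeper bar, 16 mm in diameter, 42 mm high (from 47 to 89 mm above the table); this point is 72 mm above the table and 97 mm from the hinge axis.
- keeper_hinge (a point): Point on the upright hinge axis of the keeper bar, 72 mm above the table, level with keeper_knob (the post and bar themselves end 49 mm above the table).
- screwdriver: Bystander: screwdriver lying on the table, 170 mm long along its x axis. Origin on its underside.
- weight: Bystander: brass weight, 40 mm across, 42 mm high. Origin at the centre of its underside.
- jar: Bystander: small amber jar with black cap, 48 mm across, 55 mm high. Origin at the centre of its underside.
- meter: Bystander: orange hand-held meter lying flat, 160 (its x) by 85 (its y) by 34 mm. Origin at the centre of its underside.
Things that resemble listed ones, but are neither listed nor needed, are in the scene too. Of the things that look like the part that bears dish_rim, the smaller one is meant. Of the things that look like the lid, the smaller one is meant.

How it is judged (in metres and radians):
On the way, in this order (a step that is already met when the one before it is completed fails the run):
1. the keeper bar is swung clear of the lid (value of joint keeper above 1 rad), for 0.2 s.
2. the lid's ear-side edge is held clear above the dish rim (over 3 mm) with the far side still down on the dish, for 1.5 s (z of lid_edge in the frame of dish_rim above 0.003 m and z of lid_far in the frame of dish_rim below 0 m and value of joint keeper above 0.9 rad), for 1.5 s.
3. the lid is back flat and centred on the dish (within 4 mm and 0.035 rad, seated to 2 mm) and let go, the keeper bar still clear (horizontal distance between lid and dish_rim below 0.004 m and angle between lid's own z axis and vertical below 0.035 rad and z of lid in the frame of dish_rim below 0 m and contact force between the fingers and lid below 0.1 N and value of joint keeper above 0.9 rad), for 0.2 s.
At the end, for the whole second after the job is handed in: The keeper bar is back at its stop across the lid (within 0.12 rad), and the lid lies at rest, seated (within 2 mm in height) and flat (within 0.035 rad) on the dish, its centre within 4 mm of the dish's (value of joint keeper below 0.12 rad and horizontal distance between lid and dish_rim below 0.004 m and angle between lid's own z axis and vertical below 0.035 rad and z of lid in the frame of dish_rim below 0 m and linear speed of lid below 0.01 m/s); the robot touches nothing.
It fails at once if the far side of the lid is lifted off the dish (its skirt more than 5 mm above the rim) (z of lid_far in the frame of dish_rim above 0.005 m).
It fails at once if the ear-side edge is raised more than 35 mm above the dish rim (z of lid_edge in the frame of dish_rim above 0.035 m).
It fails at once if the lid is dropped (it falls shut faster than 4 rad/s) (angular speed of lid above 4 rad/s).
It fails at once if a bystander is moved by more than 20 mm (distance of any of screwdriver, weight, jar, meter from where it was at the start of the episode above 0.02 m).
It also fails if it takes over 64 s, if anything falls off the work surface, if the arm or the gripper's body presses on something with over 40 N, if the wrist force passes 120 N, or if a joint passes its speed limit or range.

ROBOT

A 7-joint arm with a two-finger parallel gripper is mounted at the origin on the work surface. World frame = base frame: x ahead of the robot, y to its left, z up, the work surface at z = 0. Lengths are in m, angles in degrees, forces in N, time in s.
With the tool pointing down it reaches from about 0.425 to 0.875 m from the base axis. Payload 4.7 kg.
Tool frame: the origin (TCP) lies on the mounting face of the last link; the fingertips stand tcp_to_tips ahead of it and the grasp point (between the pads) lies 164 mm ahead of it (tcp_to_tips is the distance from the TCP to the fingertips, in m); z points along the fingers, y is the line along which they close (so a half turn about z gives the same grasp; the last joint's range is limited). The gripper opens to 87 mm and grips with 3 to 60 N. Pads are 19 mm wide; open, the fingers measure 117 mm over their backs; the gripper's body (75 mm by 190 mm) begins 51 mm behind the grasp point.
Start: joints at [-69.093, 18.392, -4.016, 83.108, 1.295, 78.541, -3.26], TCP at [0.223, 0.61, 0.405] pointing down, gripper open.
Joint ranges: [-163.93, 163.93], [-17.29, 119.83], [-79.2, 71.16], [3.27, 140.29], [-89.18, 269.18], [5.43, 117.66], [-154.24, 154.24]. Speed limits (degrees/s): [147.25, 147.25, 180, 180, 180, 180, 180].

INTERFACE

Orientations are given as [roll, pitch, yaw] about the fixed x, y, z axes, in that order (R = Rz(yaw) Ry(pitch) Rx(roll)).
In Python, from cell import get_obs, read_camera, sign_off, tcp_to_tips gives the robot as it stands.
- The arm moves only by the tool drive_tool, never from a script. Its argument "rows" is one flat list of numbers, 7 for each row, row after row: the shift along the tool's x, y, z in m, then the turn, a rotation vector about the tool's x, y, z in rad, then the gripper command: -1 is shut, 1 is fully open, values between are in proportion. In form: [tx, ty, tz, rx, ry, rz, fingers, tx, ty, tz, rx, ry, rz, fingers, ...]. A call has 1 to 5 rows; each row shifts and turns the commanded pose from where the row before left it, along the tool's axes as they then stand; what a row does not reach is not made up. A row lasts 1/8 s, in which the tool goes at most 62.5 mm and 10.7 degrees, less where a joint would pass 70% of its speed; a pose out of reach is approached as far as the arm can. A call is refused whole if a number of a shift passes 0.0625 or a number of a turn 0.188, either way. A call with a gripper value outside its range is refused whole. The fingers move at their own pace and stop on an object; "grip_force" is the grip in N (left out, the last holds). Time passes only in rows, so rows that do not move let the fingers close. It gives the time, the measured TCP pose, the force, the opening and the grip force at its end, in the units of the state.
- get_obs(): the state, without advancing time (a new reading comes with each control period).
- read_camera(name): name is "side" or "top" or "wrist"; returns a dict with "color" (420x560x3 uint8, blue, green, red), "fov_y" (degrees; the focal length in pixels is half the picture's height over the tangent of half this angle, whatever the lens; pixels are square), "cx", "cy" (the principal point, pixels), "cam_to_world" (4x4, takes a point from camera to world coordinates); the wrist camera has in their place "mount" (4x4, takes a point from camera to tool coordinates, whose origin is the TCP and whose axes are the flange's). Camera axes: x right, y up, looking along -z (the intrinsics and any distortion apply to the point x, -y, -z); pixel columns grow to the right and rows downward; lengths in m; the calibration is good to about 2 mm. A picture is of the moment at which its call begins: read the wrist's pose just before it. There is no depth.
- sign_off(): hands the job in; it is judged then, once.
The state is a dict: "time_s": time; "qpos": joint angles; "joint_velocities": joint speeds; "effort": joint torques, N m; "tool_pos": TCP position; "tool_rot": TCP orientation; "force": force on the tool from outside, world axes, zero at the start; "wrist_torque": the same for the moment, N m; "grip_width": finger opening in m; "grasp_force": force on a finger pad.
Only numpy, scipy, OpenCV 4.12 (cv2) and the standard library are available. Lean on these libraries where they do the work, as an engineer would, in place of code of your own. Each camera call takes 0.05 s, during which the arm holds its last target. There are 200 camera calls.

## Working session

There is one attempt and no reset: what is moved stays moved. The work goes in short steps, Python scripts to look and compute and a tool call to move; the robot and the scene stay as the last step left them, time stands still between calls to the robot, and variables do not carry over. Pictures are saved under pics/ and viewed, at most 10 in all, crops included, and the job is handed in when it is done.

Besides the shell and the picture viewer there is one more tool, called as a command line: name --argument value ..., lists and objects as JSON in quotes. drive_tool: Moves the arm, as the interface text tells. Its arguments: {"type":"object","properties":{"rows":{"type":"array","items":{"type":"number"}},"grip_force":{"type":"number"}},"required":["rows"]}

```bash
mkdir -p pics; ls; python3 - <<'E'
from cell import *
import cv2, numpy as np
print(get_obs(), tcp_to_tips)
for n in ("top","side"):
    c=read_camera(n); cv2.imwrite(f"pics/{n}0.png",c["color"]); 
    print(n,c["fov_y"],c["cx"],c["cy"],np.round(c["cam_to_world"],4).tolist(),[k for k in c if k!="color"],[c[k] for k in c if k not in("color","fov_y","cx","cy","cam_to_world")])
E
```

```text
pics
{'time_s': 0.0, 'qpos': array([-69.0937786 ,  18.43760674,  -4.01572756,  83.17445401,
         1.29543313,  78.53987287,  -3.26024236]), 'joint_velocities': array([ 0.03678243, -0.02778119,  0.11264856,  0.04408432,  0.01191488,
        0.05367479,  0.07785743]), 'effort': array([-3.94830695e-04, -4.91292679e+01, -4.03837385e-01, -3.12530637e+01,
       -6.37247809e-02,  4.39531286e-02,  1.72522869e-04]), 'tool_pos': array([0.22332083, 0.61021416, 0.40368161]), 'tool_rot': array([-1.79893333e+02,  6.07047386e-03,  1.59903554e+02]), 'force': array([-0.04122816,  0.12598353, -0.48459897]), 'wrist_torque': array([-0.01719151, -0.00140862,  0.00886405]), 'grasp_force': 0.0, 'grip_width': 0.08703343551414136} 0.1822
top 49.618073502616234 275.4827091574169 209.98288099286984 [[-0.002, 0.9959, -0.0904, 0.4926], [-0.9995, 0.0008, 0.0309, 0.0954], [0.0308, 0.0904, 0.9954, 0.9718], [0.0, 0.0, 0.0, 1.0]] ['fov_y', 'cx', 'cy', 'cam_to_world'] []
side 57.3893960323734 284.82178055107113 208.09807571127902 [[0.9973, 0.0364, -0.064, 0.4894], [-0.0711, 0.7004, -0.7102, -0.5775], [0.019, 0.7129, 0.701, 0.7185], [0.0, 0.0, 0.0, 1.0]] ['fov_y', 'cx', 'cy', 'cam_to_world'] []
```

View pics/top0.png

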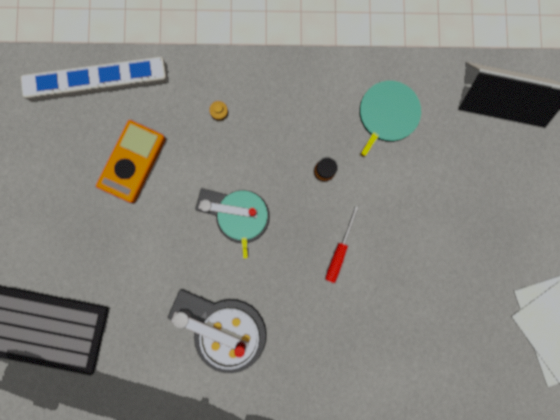

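View pics/side0.png

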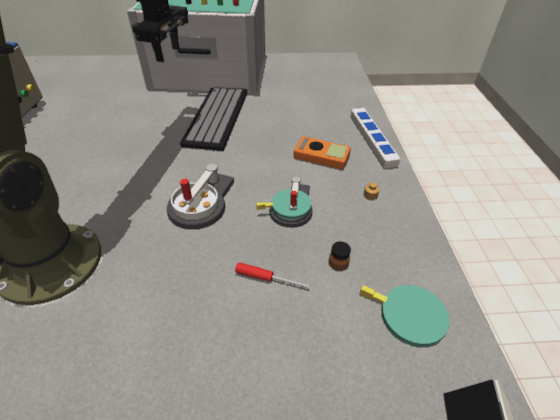

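The top view (world x up, y left) has two dish-like and two lid-like things. The dish candidates are at (242,216) and (231,337), and the lid candidates at (242,216) and (390,110). The smaller dish and the smaller lid are both the assembly at (242,216), with ear (245,248), knob (252,212) and post (205,206). I'll confirm this in a crop and measure it.

```bash
cat > h.py <<'E'
import numpy as np, cv2
from cell import *
from scipy.spatial.transform import Rotation as R
def cam(n):
    o=get_obs(); c=read_camera(n)
    if n=="wrist":
        T=np.eye(4);T[:3,:3]=R.from_euler("xyz",o["tool_rot"],degrees=True).as_matrix();T[:3,3]=o["tool_pos"]
        c["cam_to_world"]=T@c["mount"]
    c["f"]=c["color"].shape[0]/2/np.tan(np.radians(c["fov_y"])/2)
    return c
def p2w(c,u,v,z):
    M=c["cam_to_world"]; d=M[:3,:3]@np.array([(u-c["cx"])/c["f"],-(v-c["cy"])/c["f"],-1]); p=M[:3,3]
    return p+d*(z-p[2])/d[2]
def w2p(c,P):
    M=c["cam_to_world"]; q=M[:3,:3].T@(np.asarray(P)-M[:3,3])
    return np.array([c["cx"]-c["f"]*q[0]/q[2], c["cy"]+c["f"]*q[1]/q[2]])
def blobs(c,col,box,amin=8):
    h=cv2.cvtColor(c["color"],cv2.COLOR_BGR2HSV)
    lo,hi={"teal":((70,80,40),(95,255,255)),"yel":((24,120,80),(36,255,255)),"red":((0,150,60),(6,255,255))}[col]
    m=cv2.inRange(h,lo,hi)
    if col=="red": m|=cv2.inRange(h,(173,150,60),(180,255,255))
    x0,y0,x1,y1=box; k=np.zeros_like(m);k[y0:y1,x0:x1]=255;m&=k
    n,l,s,ce=cv2.connectedComponentsWithStats(m)
    return [(ce[i].round(2),s[i]) for i in range(1,n) if s[i][4]>=amin], l
E
python3 - <<'E'
from h import *
c=cam("top"); s=cam("side")
for k,z in (("teal",.036),("yel",.041),("red",.089)):
    for p,st in blobs(c,k,(190,180,280,265))[0]: print("top",k,p,st,p2w(c,*p,z).round(4))
    for p,st in blobs(s,k,(250,170,320,230))[0]: print("side",k,p,st,p2w(s,*p,z).round(4))
print("post",p2w(c,205,206,.049).round(4))
a=cv2.resize(c["color"][180:270,190:290],None,fx=5,fy=5,interpolation=cv2.INTER_CUBIC)
b=cv2.resize(s["color"][165:235,245:325],None,fx=5,fy=5,interpolation=cv2.INTER_CUBIC)
o=np.zeros((450+0,500+300,3),np.uint8);o[:450,:500]=a;o[:262,500:]=cv2.resize(b,(300,262));cv2.imwrite("pics/crop1.png",o)
E
```

```text
top teal [243.04 215.86] [ 218  191   49   49 1467] [0.5653 0.1333 0.036 ]
side teal [290.74 204.48] [273 190  38  28 726] [0.5678 0.1264 0.036 ]
top yel [244.54 247.8 ] [241 239   7  19  94] [0.4997 0.1298 0.041 ]
side yel [264.64 203.79] [257 202  16   5  42] [0.501  0.1272 0.041 ]
top red [252.   211.81] [249 209   7   7  36] [0.5692 0.1138 0.089 ]
side red [293.18 197.71] [291 191   6  15  68] [0.5695 0.0948 0.089 ]
post [0.5844 0.2101 0.049 ]
```

View pics/crop1.png

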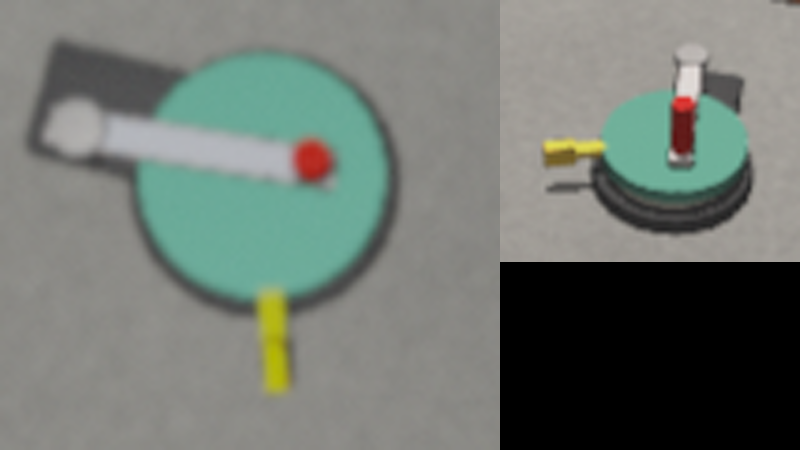

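The crop confirms the small assembly: teal lid, ear toward the robot, red knob on the lid, post on the left. Next I'll plan a move to a near look.

```bash
cat >> h.py <<'E'
def pose(o=None):
    o=o or get_obs(); return np.array(o["tool_pos"]),R.from_euler("xyz",o["tool_rot"],degrees=True)
def down(yaw): return R.from_euler("xyz",[180,0,yaw],degrees=True)
def plan(tp,tR,n,g,start=None):
    p,r=start or pose(); tot=(r.inv()*tR).as_rotvec()
    for i in range(n):
        k=n-i; d=np.round(r.inv().apply((tp-p)/k),4); w=np.round((r.inv()*tR).as_rotvec()/k,4)
        print(",".join(f"{x:g}" for x in [*d,*w,g]),end=",\n" if i%5==4 else ", ")
        p=p+r.apply(d); r=r*R.from_rotvec(w)
    print(); return p,r
E
python3 - <<'E'
from h import *
c=read_camera("wrist"); print(c["fov_y"],np.round(c["mount"],3).tolist())
plan(np.array([.52,.14,.38]),down(113),12,-.2)
E
```

```text
71.49234805485327 [[-0.001, 0.954, 0.3, 0.082], [1.0, 0.001, 0.0, 0.001], [0.0, 0.3, -0.954, 0.02], [0.0, 0.0, 0.0, 1.0]]
-0.0367,-0.0283,0.002,-0.0001,0,0.0682,-0.2, -0.0385,-0.0257,0.002,-0.0001,0,0.0682,-0.2, -0.0402,-0.0231,0.0021,-0.0001,0,0.0682,-0.2, -0.0417,-0.0203,0.002,-0,0,0.0682,-0.2, -0.0429,-0.0174,0.002,-0.0001,0,0.0682,-0.2,
-0.044,-0.0144,0.0021,-0,0.0001,0.0682,-0.2, -0.0449,-0.0114,0.002,-0.0001,0,0.0682,-0.2, -0.0456,-0.0083,0.002,-0,0.0001,0.0682,-0.2, -0.0461,-0.0052,0.0021,-0.0001,0,0.0683,-0.2, -0.0463,-0.002,0.002,-0,0.0001,0.0682,-0.2,
-0.0463,0.0012,0.0021,-0.0001,0,0.0683,-0.2, -0.0462,0.0043,0.002,-0,0.0001,0.0682,-0.2,
```

drive_tool --rows '[-0.037,-0.028,0.002,0,0,0.068,-0.2,-0.038,-0.026,0.002,0,0,0.068,-0.2,-0.04,-0.023,0.002,0,0,0.068,-0.2,-0.042,-0.02,0.002,0,0,0.068,-0.2,-0.043,-0.017,0.002,0,0,0.068,-0.2]'

```text
time_s: 0.88
tool_pos: [0.3481, 0.4137, 0.3948]
tool_rot: [180.0, -0.0, 140.3]
force: [0.8, 0.3, -0.1]
grip_width: 0.0448
grasp_force: 0.0
```

drive_tool --rows '[-0.044,-0.014,0.002,0,0,0.068,-0.2,-0.045,-0.011,0.002,0,0,0.068,-0.2,-0.046,-0.008,0.002,0,0,0.068,-0.2,-0.046,-0.005,0.002,0,0,0.068,-0.2,-0.046,-0.002,0.002,0,0,0.068,-0.2]'

```text
time_s: 1.5
tool_pos: [0.4729, 0.2188, 0.3848]
tool_rot: [180.0, -0.0, 120.8]
force: [0.4, 1.1, -0.1]
grip_width: 0.0348
grasp_force: 0.0
```

drive_tool --rows '[-0.046,0.001,0.002,0,0,0.068,-0.2,-0.046,0.004,0.002,0,0,0.068,-0.2,0,0,0,0,0,0,-0.2,0,0,0,0,0,0,-0.2]'

```text
time_s: 2.0
tool_pos: [0.521, 0.1426, 0.3807]
tool_rot: [-180.0, -0.0, 113.2]
force: [-0.6, 0.0, -0.5]
grip_width: 0.0347
grasp_force: 0.0
```

```bash
python3 - <<'E'
from h import *
c=cam("wrist"); cv2.imwrite("pics/w1.png",c["color"]); np.savez("w1.npz",**{k:c[k] for k in c})
print(get_obs()["tool_pos"],get_obs()["tool_rot"])
for k,z in (("teal",.036),("yel",.041),("red",.089)):
    for p,st in blobs(c,k,(0,0,560,420),60)[0]: print(k,p,st,p2w(c,*p,z).round(4))
E
```

```text
[0.52078978 0.14330876 0.3806843 ] [-1.79992271e+02 -4.74234945e-02  1.13262719e+02]
teal [293.81 202.34] [ 266  169   67   81 2885] [0.547  0.1401 0.036 ]
teal [333.5  221.83] [ 313  189   38   61 1177] [0.6001 0.1366 0.036 ]
yel [131.54 126.83] [125 120  14  14 133] [0.3544 0.1498 0.041 ]
yel [481.2 237.4] [476 231  12  14  99] [0.7682 0.189  0.041 ]
red [ 46.78 122.27] [  16  111   65   25 1293] [0.3041 0.1343 0.089 ]
red [304.25 237.51] [299 229  13  23 185] [0.5624 0.1234 0.089 ]
```

View pics/w1.png

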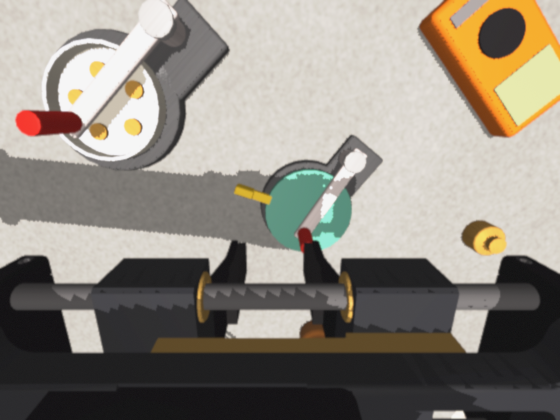

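The wrist view shows the lid centred near (307,209), the ear at (252,194), the post cap at (355,160) and the knob top at about (306,245). At the lower edge the knob is close to a fingertip in the image.

```bash
python3 - <<'E'
from h import *
c=dict(np.load("w1.npz"))
q=c["color"]; h=cv2.cvtColor(q,cv2.COLOR_BGR2HSV)
m=cv2.inRange(h,(20,100,60),(36,255,255)); n,l,s,ce=cv2.connectedComponentsWithStats(m)
print([(ce[i].round(1),s[i]) for i in range(1,n) if s[i][4]>50 and 220<ce[i][0]<290])
for i in range(1,n):
    if s[i][4]>50 and 220<ce[i][0]<290: 
        v,u=np.where(l==i); W=np.array([p2w(c,a,b,.038) for a,b in zip(u,v)])[:,:2]; print("ear rect",cv2.minAreaRect(W.astype(np.float32)*1000))
t=cv2.inRange(h,(70,60,30),(98,255,255)); n,l,s,ce=cv2.connectedComponentsWithStats(t)
v,u=np.where(t[150:260,250:365]>0); W=np.array([p2w(c,a+250,b+150,.036) for a,b in zip(u,v)])[:,:2].astype(np.float32)
print("lid circle",cv2.minEnclosingCircle(W*1000))
print("knobtop",p2w(c,306,246,.089),"base",p2w(c,302,233,.049),"post",p2w(c,355,160,.049))
a=cam("top"); 
for nm,P in (("lid",(.565,.134,.036)),): print(w2p(a,P),w2p(c,P))
cv2.imwrite("pics/w1c.png",cv2.resize(q[140:270,220:400],None,fx=4,fy=4,interpolation=cv2.INTER_CUBIC))
E
```

```text
[(array([252. , 193.7]), array([234, 184,  38,  20, 401], dtype=int32))]
ear rect ((499.33245849609375, 131.26007080078125), (42.864383697509766, 13.435937881469727), 4.09232759475708)
lid circle ((566.836669921875, 136.1370391845703), 51.187137603759766)
knobtop [0.56792671 0.11565554 0.089     ] base [0.5684448  0.11341779 0.049     ] post [0.58528528 0.2116264  0.049     ]
[242.71272514 216.02908083] [305.68148948 212.68656014]
```

View pics/w1c.png

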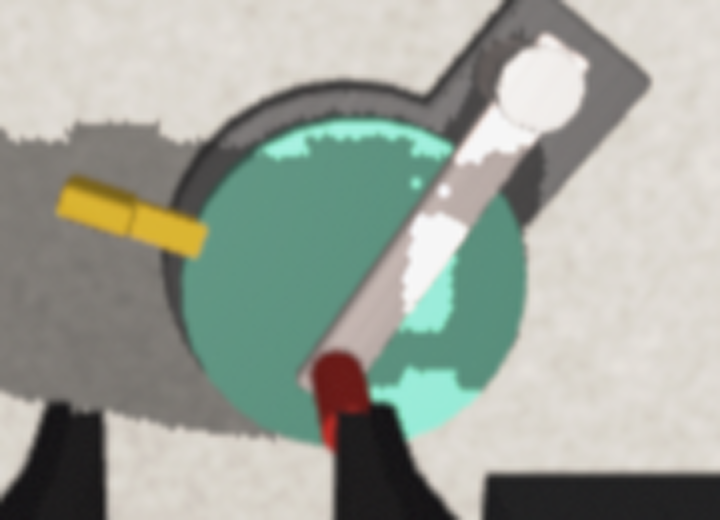

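```bash
python3 - <<'E'
from h import *
s=plan(np.array([.568,.114,.36]),down(113),2,-.2)
s=plan(np.array([.568,.114,.24]),down(113),4,-.2,s)
print("arc")
H=np.array([.585,.211,.24])
for i in range(1,11):
    a=np.radians(-99.9+75*i/10); s=plan(H+.0985*np.array([np.cos(a),np.sin(a),0]),down(113+3.7*i),1,-.2,s)
E
```

```text
-0.023,0.0159,0.0103,-0,-0.0004,0.0026,-0.2, -0.0229,0.0159,0.0104,-0.0001,-0.0003,0.0027,-0.2, 
0,-0,0.03,0,-0,-0,-0.2, 0,-0,0.03,0,-0,-0,-0.2, 0,-0,0.03,0,-0,-0,-0.2, 0,-0,0.03,0,-0,-0,-0.2, 
arc
-0.0063,0.0113,-0,0,-0,-0.0646,-0.2, 
-0.0055,0.0116,-0,0,-0,-0.0646,-0.2, 
-0.0047,0.012,-0,0,-0,-0.0646,-0.2, 
-0.004,0.0123,-0,0,-0,-0.0646,-0.2, 
-0.0031,0.0125,-0,0,-0,-0.0645,-0.2, 
-0.0022,0.0127,-0,0,0,-0.0646,-0.2, 
-0.0015,0.0128,-0,0,0,-0.0646,-0.2, 
-0.0005,0.0129,-0,0,0,-0.0646,-0.2, 
0.0002,0.0128,-0,0,0,-0.0645,-0.2, 
0.0012,0.0129,-0,0,0,-0.0646,-0.2,
```

drive_tool --rows '[-0.023,0.016,0.01,0,0,0.0025,-0.2,-0.023,0.016,0.01,0,0,0.0025,-0.2,0,0,0.03,0,0,0,-0.2,0,0,0,0,0,0,-0.2,0,0,0,0,0,0,-0.2]'

```text
time_s: 2.72
tool_pos: [0.5686, 0.1135, 0.3316]
tool_rot: [179.9, -0.0, 113.0]
force: [-0.2, 0.5, 0.2]
grip_width: 0.0347
grasp_force: 0.0
```

drive_tool --rows '[0,0,0.03,0,0,0,-0.2,0,0,0.03,0,0,0,-0.2,0,0,0.03,0,0,0,-0.2,0,0,0,0,0,0,-0.2]'

```text
time_s: 3.22
tool_pos: [0.5679, 0.113, 0.24]
tool_rot: [-179.8, -0.0, 112.9]
force: [-0.1, 0.2, 0.4]
grip_width: 0.0346
grasp_force: 0.0
```

```bash
python3 - <<'E'
from h import *
print(get_obs()["tool_pos"],get_obs()["force"])
c=cam("wrist"); q=c["color"]
s=cam("side")
o=np.zeros((520,800,3),np.uint8);o[:300,:400]=cv2.resize(q,(400,300));o[:400,400:]=cv2.resize(s["color"][140:240,240:340],(400,400),interpolation=cv2.INTER_CUBIC);cv2.imwrite("pics/w2.png",o)
E
```

```text
[0.56792518 0.11298189 0.24002318] [-0.07161081  0.23764547  0.36773153]
```

View pics/w2.png

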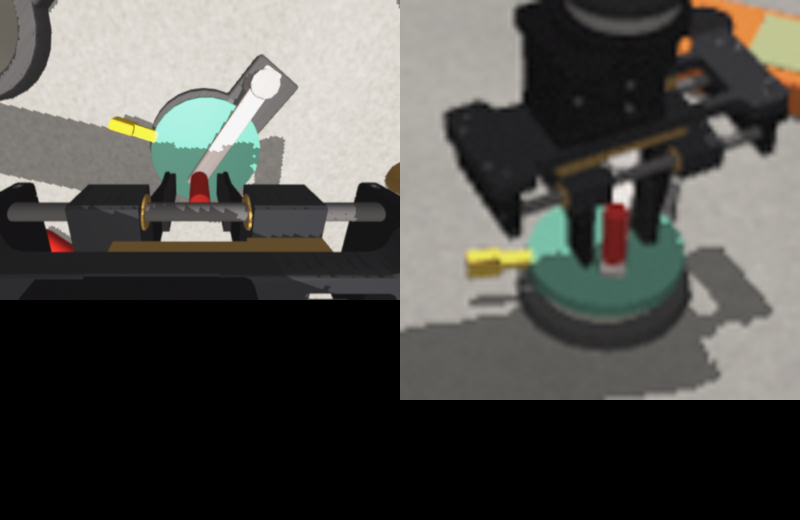

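The knob is between the fingers (left panel, around (200,190)), so I'll swing the bar now.

drive_tool --rows '[-0.006,0.011,0,0,0,-0.065,-0.2,-0.0055,0.0115,0,0,0,-0.065,-0.2,-0.0045,0.012,0,0,0,-0.065,-0.2,-0.004,0.0125,0,0,0,-0.065,-0.2,-0.003,0.0125,0,0,0,-0.065,-0.2]'

```text
time_s: 3.95
tool_pos: [0.6322, 0.1216, 0.2433]
tool_rot: [179.9, 0.1, 131.6]
force: [-0.5, -0.8, -0.3]
grip_width: 0.0348
grasp_force: 0.7
```

drive_tool --rows '[-0.002,0.0125,0,0,0,-0.065,-0.2,-0.0015,0.013,0,0,0,-0.065,-0.2,-0.0005,0.013,0,0,0,-0.065,-0.2,0,0.013,0,0,0,-0.065,-0.2,0.001,0.013,0,0,0,-0.065,-0.2]'

```text
time_s: 4.58
tool_pos: [0.6763, 0.1683, 0.2436]
tool_rot: [179.9, 0.2, 150.2]
force: [-0.2, -0.8, 0.0]
grip_width: 0.035
grasp_force: 0.5
```

drive_tool --rows '[0,0,0,0,0,0,-0.2,0,0,0,0,0,0,-0.2]'

```text
time_s: 4.82
tool_pos: [0.6752, 0.1684, 0.2421]
tool_rot: [179.9, 0.1, 150.0]
force: [-0.9, 0.3, -0.2]
grip_width: 0.0348
grasp_force: 0.0
```

```bash
python3 - <<'E'
from h import *
s=cam("side"); t=cam("top"); c=cam("wrist")
for n,k in (("side",s),("top",t)):
    for col,z in (("red",.089),("teal",.036)): print(n,col,[(p,st) for p,st in blobs(k,col,(170,150,360,260),15)[0]])
print(p2w(t,*blobs(t,"teal",(190,150,300,260),100)[0][0][0],.036))
o=np.zeros((400,800,3),np.uint8);o[:300,:400]=cv2.resize(c["color"],(400,300));o[:400,400:]=cv2.resize(s["color"][140:240,240:340],(400,400),interpolation=cv2.INTER_CUBIC);cv2.imwrite("pics/w3.png",o)
E
```

```text
side red [(array([185.66, 188.55]), array([181, 179,  10,  21, 143], dtype=int32))]
side teal [(array([291.3, 203.5]), array([273, 189,  38,  29, 873], dtype=int32))]
top red [(array([339.59, 252.02]), array([332, 244,  15,  16, 164], dtype=int32))]
top teal [(array([260.09, 211.19]), array([253, 193,  14,  38, 304], dtype=int32))]
[0.57504493 0.09819549 0.036     ]
```

View pics/w3.png

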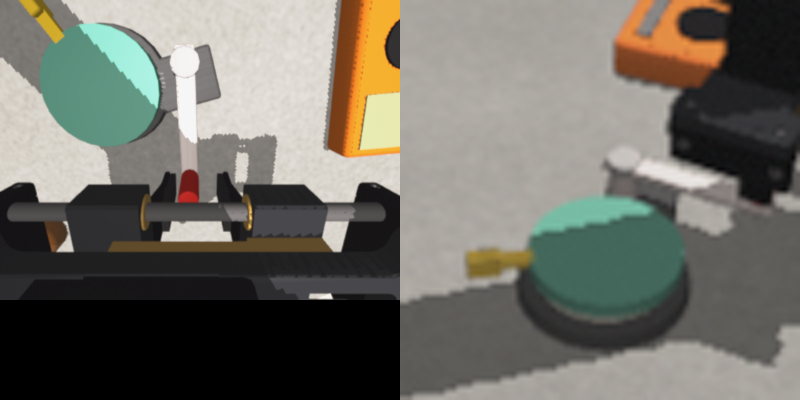

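The bar is well clear of the lid, at about 1.3 rad, and the lid is undisturbed. Next I'll rise and go above the ear.

```bash
python3 - <<'E'
from h import *
p,r=pose(); s=plan(p+[0,0,.09],down(150),3,-.2)
s=plan(np.array([.487,.1295,.31]),down(184),6,-.2,s)
E
```

```text
-0,0,-0.03,0.0001,0.0001,0.0002,-0.2, -0,0,-0.03,0.0001,0.0001,0.0003,-0.2, -0,0,-0.03,0,0.0002,0.0002,-0.2, 
0.0239,-0.0212,0.0035,0,-0,-0.0989,-0.2, 0.0259,-0.0188,0.0036,0,-0,-0.0989,-0.2, 0.0276,-0.0161,0.0035,0,-0,-0.0989,-0.2, 0.0291,-0.0133,0.0036,0,-0,-0.0989,-0.2, 0.0302,-0.0104,0.0035,0,-0,-0.0989,-0.2,
0.0311,-0.0073,0.0036,0,-0,-0.0989,-0.2,
```

drive_tool --rows '[0,0,-0.03,0,0,0,-0.2,0,0,-0.03,0,0,0,-0.2,0,0,-0.03,0,0,0,-0.2,0.024,-0.021,0.0035,0,0,-0.099,-0.2,0.026,-0.019,0.0035,0,0,-0.099,-0.2]'

```text
time_s: 5.6
tool_pos: [0.6115, 0.1551, 0.3243]
tool_rot: [180.0, 0.1, 161.6]
force: [-0.1, -0.6, 0.4]
grip_width: 0.0346
grasp_force: 0.0
```

drive_tool --rows '[0.0275,-0.016,0.0035,0,0,-0.099,-0.2,0.029,-0.0135,0.0035,0,0,-0.099,-0.2,0.03,-0.0105,0.0035,0,0,-0.099,-0.2,0.031,-0.0075,0.0035,0,0,-0.099,-0.2,0,0,0,0,0,0,-0.2]'

```text
time_s: 6.22
tool_pos: [0.4857, 0.1285, 0.3097]
tool_rot: [180.0, -0.1, -175.9]
force: [1.2, 0.4, -0.2]
grip_width: 0.0349
grasp_force: 0.0
```

drive_tool --rows '[0,0,0,0,0,0,-0.2,0,0,0,0,0,0,-0.2]'

```text
time_s: 6.48
tool_pos: [0.4883, 0.1293, 0.3101]
tool_rot: [180.0, 0.1, -175.9]
force: [0.5, 0.5, 0.3]
grip_width: 0.0349
grasp_force: 0.0
```

```bash
cat > look.py <<'E'
from h import *
import sys
c=cam("wrist"); q=c["color"]; h=cv2.cvtColor(q,cv2.COLOR_BGR2HSV); print(get_obs()["tool_pos"],get_obs()["tool_rot"])
cv2.imwrite("pics/"+sys.argv[1]+".png",q)
for nm,lo,hi,z in (("teal",(70,50,30),(98,255,255),.036),("yel",(20,100,50),(36,255,255),.041)):
    m=cv2.inRange(h,lo,hi); m=cv2.morphologyEx(m,cv2.MORPH_CLOSE,np.ones((3,3))); n,l,s,ce=cv2.connectedComponentsWithStats(m)
    for i in range(1,n):
        if s[i][4]<150: continue
        v,u=np.where(l==i); W=(np.array([p2w(c,a,b,z) for a,b in zip(u,v)])[:,:2]*1000).astype(np.float32)
        print(nm,s[i],"rect",cv2.minAreaRect(W),"circ",cv2.minEnclosingCircle(W) if nm=="teal" else "")
E
python3 look.py w4
```

```text
[0.48824064 0.1293626  0.30992489] [-1.79998929e+02  3.60121433e-02 -1.75899706e+02]
teal [ 244  235   62   50 2730] rect ((539.58056640625, 133.3588409423828), (52.623477935791016, 60.54094314575195), 4.035314559936523) circ ((544.7081909179688, 133.7205810546875), 36.30128479003906)
teal [ 238  309   74   19 1083] rect ((606.080322265625, 138.04441833496094), (22.18927574157715, 75.19131469726562), 4.036413669586182) circ ((600.6448364257812, 137.660888671875), 37.59808349609375)
yel [298  31  22  25 431] rect ((352.42108154296875, 146.0682830810547), (16.30086898803711, 15.958520889282227), 5.412837028503418) circ 
yel [347  34  19  14 152] rect ((348.7175598144531, 181.01084899902344), (15.32188892364502, 6.824717044830322), 73.84452819824219) circ 
yel [268 196  13  47 538] rect ((496.19207763671875, 129.9439697265625), (44.249488830566406, 11.038623809814453), 3.643202304840088) circ
```

View pics/w4.png

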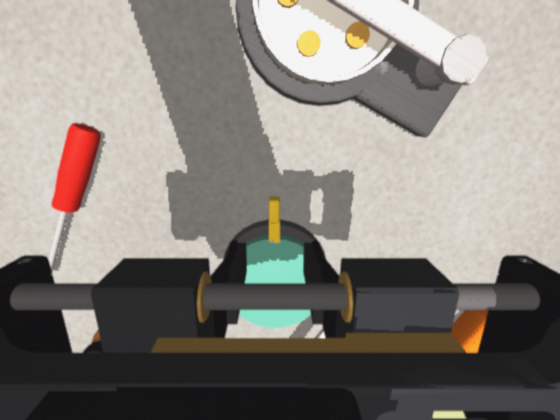

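The ear (275,215 px) sits on the tool's line, at about (0.487, 0.129) with yaw 4°, and the lid centre is at about (0.566, 0.135). I'll descend and grip.

drive_tool --rows '[0,0,0.03,0,0,0,-0.2,0,0,0.03,0,0,0,-0.2,0,0,0.03,0,0,0,-0.2,0,0,0.0,0,0,0,-0.2,0,0,0,0,0,0,-0.2]'

```text
time_s: 7.15
tool_pos: [0.4883, 0.1294, 0.2207]
tool_rot: [180.0, 0.1, -175.9]
force: [-0.3, -0.2, 0.1]
grip_width: 0.035
grasp_force: 0.0
```

drive_tool --rows '[0,0,0.012,0,0,0,-0.2,0,0,0.012,0,0,0,-0.2,0,0,0,0,0,0,-0.2]'

```text
time_s: 7.52
tool_pos: [0.4869, 0.1291, 0.1947]
tool_rot: [-180.0, -0.1, -175.9]
force: [-0.5, -0.2, -0.1]
grip_width: 0.0346
grasp_force: 0.0
```

```bash
python3 look.py w5; python3 - <<'E'
from h import *
s=cam("side"); w=cv2.imread("pics/w5.png")
o=np.zeros((400,800,3),np.uint8);o[:,:400]=cv2.resize(w[100:340,160:400],(400,400));o[:,400:]=cv2.resize(s["color"][140:240,240:340],(400,400),interpolation=cv2.INTER_CUBIC);cv2.imwrite("pics/w5c.png",o); print(get_obs()["force"])
E
```

```text
[0.48717988 0.12914747 0.19517546] [-1.79978224e+02 -7.11804892e-02 -1.75861841e+02]
teal [ 224  313  101   25 1792] rect ((517.9701538085938, 131.30538940429688), (16.345884323120117, 57.610137939453125), 4.1196417808532715) circ ((525.1110229492188, 131.8197021484375), 28.80687141418457)
yel [324   0  31   9 189] rect ((361.0023498535156, 145.7928009033203), (2.7092766761779785, 11.761533737182617), 4.057440280914307) circ 
yel [264 253  20  31 571] rect ((479.0485534667969, 128.31610107421875), (17.215112686157227, 9.894331932067871), 4.106399059295654) circ 
yel [265 309  19  17 318] rect ((508.6330261230469, 130.6719512939453), (10.299757957458496, 9.842103958129883), 4.116427898406982) circ 
[0.20309545 0.27892606 1.44398203]
```

View pics/w5c.png

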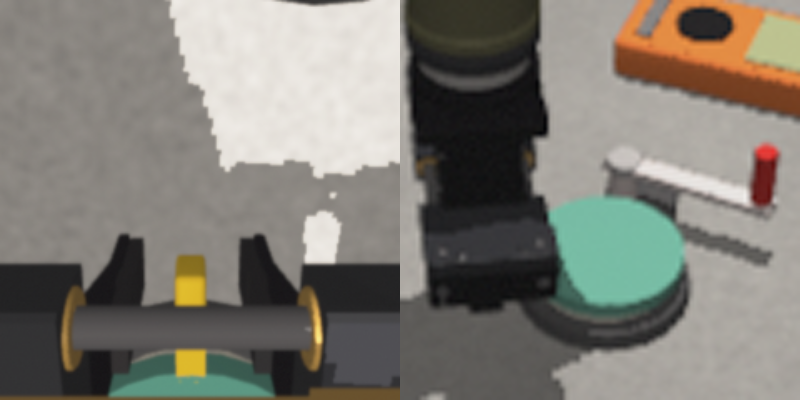

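The ear is centred between the fingers, so I'll close gently.

drive_tool --rows '[0,0,0,0,0,0,-0.6,0,0,0,0,0,0,-1,0,0,0,0,0,0,-1,0,0,0,0,0,0,-1,0,0,0,0,0,0,-1]' --grip_force 12

```text
time_s: 8.25
tool_pos: [0.4876, 0.1292, 0.1959]
tool_rot: [180.0, 0.0, -175.9]
force: [-0.5, -0.4, 1.5]
grip_width: 0.0099
grasp_force: 12.0
```

```bash
python3 - <<'E'
from h import *
o=get_obs(); print(o["tool_pos"],o["tool_rot"],o["force"],o["grip_width"])
# lift: rotate about far rim contact; lid centre (.566,.135), yaw 4.1deg
y=np.radians(4.1); C=np.array([.566,.135,.032])+.045*np.array([np.cos(y),np.sin(y),0]); ax=np.array([-np.sin(y),np.cos(y),0])
p,r=pose(); N=12; s=(p,r); r0=r
for i in range(1,N+1):
    q=R.from_rotvec(ax*.19*i/N); s=plan(C+q.apply(p-C),q*r0,1,-1,s)
E
```

```text
[0.48760354 0.1292461  0.19593993] [ 1.79992952e+02  1.84584913e-02 -1.75866906e+02] [-0.48807825 -0.35381596  1.48268961] 0.009887678746930986
-0.0026,-0,-0.0019,-0,0.0158,0,-1, 
-0.0026,-0,-0.002,-0,0.0159,0,-1, 
-0.0026,-0,-0.0019,-0,0.0158,0,-1, 
-0.0026,-0,-0.0019,-0,0.0158,0,-1, 
-0.0027,-0,-0.002,-0,0.0159,0,-1, 
-0.0026,-0,-0.0019,-0.0001,0.0158,0,-1, 
-0.0026,-0,-0.002,0,0.0158,0,-1, 
-0.0026,-0,-0.0019,0,0.0159,0,-1, 
-0.0026,-0,-0.0019,0,0.0158,0,-1, 
-0.0026,-0,-0.002,0,0.0158,0,-1, 
-0.0026,-0,-0.0019,-0,0.0159,0,-1, 
-0.0026,-0,-0.0019,-0,0.0158,0,-1,
```

drive_tool --rows '[-0.0026,0,-0.002,0,0.0158,0,-1,-0.0026,0,-0.0019,0,0.0158,0,-1,-0.0026,0,-0.0019,0,0.0158,0,-1,-0.0026,0,-0.002,0,0.0158,0,-1,-0.0026,0,-0.0019,0,0.0158,0,-1]'

```text
time_s: 8.88
tool_pos: [0.501, 0.1303, 0.2051]
tool_rot: [180.0, -4.6, -175.9]
force: [-0.3, -0.5, -0.2]
grip_width: 0.0098
grasp_force: 12.0
```

drive_tool --rows '[0,0,0,0,0,0,-1,0,0,0,0,0,0,-1]'

```text
time_s: 9.12
tool_pos: [0.5009, 0.1302, 0.2051]
tool_rot: [180.0, -4.5, -175.9]
force: [-0.6, -1.0, -0.4]
grip_width: 0.0099
grasp_force: 12.0
```

```bash
cat > chk.py <<'E'
from h import *
o=get_obs(); print(o["tool_pos"].round(4),o["tool_rot"].round(2),o["force"].round(2),o["wrist_torque"].round(3),o["grip_width"],o["grasp_force"])
s=cam("side"); t=cam("top")
for p,st in blobs(s,"teal",(250,160,330,240),50)[0]: print("side",p,st)
for p,st in blobs(t,"teal",(190,170,290,265),50)[0]: print("top",p,st)
cv2.imwrite("pics/s_%d.png"%(o["time_s"]*100),cv2.resize(s["color"][150:240,230:350],None,fx=6,fy=6,interpolation=cv2.INTER_CUBIC))
E
python3 chk.py
```

```text
[0.5009 0.1302 0.2051] [ 180.     -4.49 -175.86] [-0.57 -1.03 -0.39] [ 0.064 -0.226  0.024] 0.009883668000217673 11.99823513161391
side [294.6  202.66] [279 189  32  28 704]
top [235.34 196.43] [221 191  30  13 204]
```

drive_tool --rows '[-0.0026,0,-0.0019,0,0.0158,0,-1,-0.0026,0,-0.002,0,0.0158,0,-1,-0.0026,0,-0.0019,0,0.0158,0,-1,-0.0026,0,-0.0019,0,0.0158,0,-1,-0.0026,0,-0.0019,0,0.0158,0,-1]'

```text
time_s: 9.85
tool_pos: [0.5149, 0.1313, 0.2133]
tool_rot: [180.0, -9.1, -175.9]
force: [-0.1, -0.4, 1.3]
grip_width: 0.01
grasp_force: 12.0
```

drive_tool --rows '[-0.0026,0,-0.002,0,0.0158,0,-1,-0.0026,0,-0.0019,0,0.0158,0,-1,0,0,0,0,0,0,-1,0,0,0,0,0,0,-1]'

```text
time_s: 10.35
tool_pos: [0.5206, 0.1316, 0.2162]
tool_rot: [180.0, -10.8, -175.9]
force: [0.0, -0.1, -1.0]
grip_width: 0.0101
grasp_force: 12.0
```

```bash
python3 chk.py; ls pics/s_*
```

```text
[0.5206 0.1316 0.2162] [ 180.    -10.82 -175.86] [ 0.01 -0.05 -0.99] [ 0.106 -0.311 -0.006] 0.010059352792184117 11.998461708426476
side [296.22 202.39] [279 188  32  28 598]
pics/s_1035.png
pics/s_912.png
```

```bash
cat > tilt.py <<'E'
from h import *
s=cam("side"); h=cv2.cvtColor(s["color"],cv2.COLOR_BGR2HSV); m=cv2.inRange(h,(70,50,30),(98,255,255))
y=np.radians(4.1); e=np.array([np.cos(y),np.sin(y),0]); n=np.array([-e[1],e[0],0]); th=np.linspace(0,2*np.pi,90)
best=[]
for dx in np.arange(-.004,.0041,.002):
 for dy in np.arange(-.004,.0041,.002):
  C0=np.array([.566+dx,.135+dy,0])
  for a in np.arange(-.04,.32,.02):
    C=C0+.045*e+[0,0,.032]; q=R.from_rotvec(n*a); pts=[]
    for z in (.024,.036):
        for t in th: pts.append(w2p(s,C+q.apply(C0+[0,0,z]+.051*(np.cos(t)*e+np.sin(t)*n)-C)))
    k=np.zeros_like(m); cv2.fillConvexPoly(k,cv2.convexHull((np.array(pts)*16).astype(np.int32)),255,shift=4)
    A=m[170:240,286:330]>0;B=k[170:240,286:330]>0; best.append(((A^B).sum(),round(a,2),round(dx,3),round(dy,3)))
best.sort(); print(best[:10])
E
python3 tilt.py; python3 - <<'E'
from h import *
c=cam("wrist"); h=cv2.cvtColor(c["color"],cv2.COLOR_BGR2HSV)
m=cv2.inRange(h,(20,100,50),(36,255,255)); n,l,s,ce=cv2.connectedComponentsWithStats(m); print([(ce[i].round(1),s[i]) for i in range(1,n) if s[i][4]>150])
m=cv2.inRange(h,(70,50,30),(98,255,255)); n,l,s,ce=cv2.connectedComponentsWithStats(m); print([(ce[i].round(1),s[i]) for i in range(1,n) if s[i][4]>150])
E
```

```text
[(np.int64(46), np.float64(0.24), np.float64(0.002), np.float64(0.004)), (np.int64(47), np.float64(0.22), np.float64(0.002), np.float64(0.004)), (np.int64(49), np.float64(0.16), np.float64(0.002), np.float64(0.004)), (np.int64(49), np.float64(0.2), np.float64(0.002), np.float64(0.004)), (np.int64(50), np.float64(0.18), np.float64(0.002), np.float64(0.004)), (np.int64(50), np.float64(0.26), np.float64(0.002), np.float64(0.004)), (np.int64(53), np.float64(0.12), np.float64(0.002), np.float64(0.004)), (np.int64(53), np.float64(0.14), np.float64(0.002), np.float64(0.004)), (np.int64(53), np.float64(0.2), np.float64(0.002), np.float64(0.002)), (np.int64(53), np.float64(0.22), np.float64(0.002), np.float64(0.002))]
[(array([321.1,  28. ]), array([306,  13,  31,  31, 751], dtype=int32)), (array([382.5,  25.8]), array([372,  17,  25,  17, 246], dtype=int32)), (array([274.5, 266.8]), array([265, 250,  20,  34, 669], dtype=int32)), (array([274.3, 317.1]), array([265, 309,  19,  18, 312], dtype=int32))]
[(array([274.5, 330.9]), array([252, 318,  46,  20, 580], dtype=int32))]
```

The tilt is about 0.19 rad, which puts the edge roughly 10 mm above the rim. I'll hold it there.

drive_tool --rows '[0,0,0,0,0,0,-1,0,0,0,0,0,0,-1,0,0,0,0,0,0,-1,0,0,0,0,0,0,-1,0,0,0,0,0,0,-1]'

```text
time_s: 11.18
tool_pos: [0.5205, 0.1316, 0.2162]
tool_rot: [180.0, -10.9, -175.9]
force: [-0.4, -0.6, 0.1]
grip_width: 0.01
grasp_force: 12.0
```

drive_tool --rows '[0,0,0,0,0,0,-1,0,0,0,0,0,0,-1,0,0,0,0,0,0,-1,0,0,0,0,0,0,-1,0,0,0,0,0,0,-1]'

```text
time_s: 11.8
tool_pos: [0.5205, 0.1316, 0.2162]
tool_rot: [180.0, -10.9, -175.9]
force: [1.1, 0.7, -0.1]
grip_width: 0.0098
grasp_force: 12.0
```

drive_tool --rows '[0,0,0,0,0,0,-1,0,0,0,0,0,0,-1,0,0,0,0,0,0,-1,0,0,0,0,0,0,-1,0,0,0,0,0,0,-1]'

```text
time_s: 12.42
tool_pos: [0.5205, 0.1316, 0.2162]
tool_rot: [180.0, -10.9, -175.9]
force: [1.2, 0.2, -0.3]
grip_width: 0.0097
grasp_force: 12.0
```

```bash
python3 - <<'E'
from h import *
y=np.radians(4.1); C=np.array([.566,.135,.032])+.045*np.array([np.cos(y),np.sin(y),0]); ax=np.array([-np.sin(y),np.cos(y),0])
p0,r0=np.array([.4876,.1292,.1959]),down(184.13); N=12; s=pose(); print(s[0])
for i in range(N-1,-1,-1):
    q=R.from_rotvec(ax*.19*i/N); s=plan(C+q.apply(p0-C),q*r0,1,-1,s)
E
```

```text
[0.52047133 0.13164937 0.21615641]
0.0024,-0.0001,0.0018,-0.0001,-0.0153,0.0002,-1, 
0.0026,0,0.002,0,-0.0159,-0,-1, 
0.0026,0,0.002,0.0001,-0.0158,-0,-1, 
0.0025,0,0.0019,-0,-0.0158,-0,-1, 
0.0026,0,0.002,-0,-0.0159,-0,-1, 
0.0026,0,0.002,-0,-0.0158,-0,-1, 
0.0026,0,0.002,-0,-0.0158,-0,-1, 
0.0025,0,0.0019,-0,-0.0159,-0,-1, 
0.0026,0,0.002,0,-0.0158,-0,-1, 
0.0026,0,0.002,0,-0.0158,-0,-1, 
0.0026,0,0.002,0,-0.0159,-0,-1, 
0.0026,0,0.002,0,-0.0158,-0,-1,
```

drive_tool --rows '[0.0025,0,0.0019,0,-0.0156,0,-1,0.0026,0,0.002,0,-0.0158,0,-1,0.0026,0,0.002,0,-0.0158,0,-1,0.0025,0,0.0019,0,-0.0158,0,-1,0.0026,0,0.002,0,-0.0158,0,-1]'

```text
time_s: 13.05
tool_pos: [0.506, 0.1306, 0.2084]
tool_rot: [180.0, -6.3, -175.9]
force: [0.2, 0.4, -0.7]
grip_width: 0.0099
grasp_force: 12.0
```

drive_tool --rows '[0.0026,0,0.002,0,-0.0158,0,-1,0.0026,0,0.002,0,-0.0158,0,-1,0.0025,0,0.0019,0,-0.0158,0,-1,0.0026,0,0.002,0,-0.0158,0,-1,0,0,0,0,0,0,-1]'

```text
time_s: 13.68
tool_pos: [0.495, 0.1298, 0.2014]
tool_rot: [180.0, -2.7, -175.9]
force: [-0.0, -0.4, -0.1]
grip_width: 0.0095
grasp_force: 12.0
```

drive_tool --rows '[0.0026,0,0.002,0,-0.0158,0,-1,0.0026,0,0.002,0,-0.0158,0,-1,0.0026,0,0.0019,0,-0.0158,0,-1,0,0,0,0,0,0,-1,0,0,0,0,0,0,-1]'

```text
time_s: 14.3
tool_pos: [0.4874, 0.1292, 0.1959]
tool_rot: [180.0, -0.0, -175.9]
force: [-0.8, -1.0, 0.9]
grip_width: 0.01
grasp_force: 12.0
```

```bash
python3 chk.py; python3 tilt.py
```

```text
[0.4874 0.1292 0.1959] [ 1.8000e+02 -2.0000e-02 -1.7586e+02] [-0.84 -0.97  0.88] [0.03  0.042 0.005] 0.009970925706062245 11.998558721970767
side [293.2  203.32] [277 189  34  29 772]
top [240.61 208.17] [ 218  191   49   36 1248]
[(np.int64(20), np.float64(0.04), np.float64(0.002), np.float64(0.004)), (np.int64(22), np.float64(0.02), np.float64(0.002), np.float64(0.004)), (np.int64(24), np.float64(0.08), np.float64(0.002), np.float64(0.002)), (np.int64(25), np.float64(0.0), np.float64(0.002), np.float64(0.004)), (np.int64(26), np.float64(0.06), np.float64(0.002), np.float64(0.004)), (np.int64(27), np.float64(0.06), np.float64(0.002), np.float64(0.002)), (np.int64(31), np.float64(-0.02), np.float64(0.002), np.float64(0.004)), (np.int64(31), np.float64(0.04), np.float64(0.002), np.float64(0.002)), (np.int64(31), np.float64(0.1), np.float64(0.002), np.float64(0.002)), (np.int64(32), np.float64(-0.04), np.float64(0.002), np.float64(0.004))]
```

drive_tool --rows '[0,0,0,0,0,0,-0.7,0,0,0,0,0,0,-0.5,0,0,0,0,0,0,-0.2,0,0,0,0,0,0,-0.2,0,0,0,0,0,0,-0.2]'

```text
time_s: 15.08
tool_pos: [0.4875, 0.1292, 0.1959]
tool_rot: [180.0, -0.0, -175.9]
force: [-0.3, -0.9, -0.1]
grip_width: 0.034
grasp_force: 0.0
```

drive_tool --rows '[0,0,-0.02,0,0,0,-0.2,0,0,-0.03,0,0,0,-0.2,0,0,-0.03,0,0,0,-0.2,0,0,-0.035,0,0,0,-0.2,0,0,0,0,0,0,-0.2]'

```text
time_s: 15.7
tool_pos: [0.4886, 0.1295, 0.3139]
tool_rot: [179.9, 0.3, -175.9]
force: [0.4, 0.1, -0.5]
grip_width: 0.0347
grasp_force: 0.0
```

```bash
python3 look.py w6; python3 chk.py; python3 tilt.py
```

```text
[0.48783126 0.12935416 0.31202735] [ 1.79941307e+02  1.44396638e-01 -1.75861488e+02]
teal [ 242  232   65   53 2954] rect ((541.6854248046875, 134.4572296142578), (56.69062042236328, 63.012664794921875), 4.0399169921875) circ ((545.9309692382812, 134.6079864501953), 38.42961883544922)
teal [239 309  72  15 762] rect ((608.4767456054688, 138.94114685058594), (17.530744552612305, 74.05310821533203), 4.008026599884033) circ ((601.5777587890625, 138.45774841308594), 37.03179931640625)
yel [297  30  22  24 419] rect ((352.2648620605469, 146.09304809570312), (15.683084487915039, 16.203838348388672), 4.100855827331543) circ 
yel [268 193  13  46 514] rect ((495.67657470703125, 130.4901580810547), (43.70695114135742, 11.048673629760742), 3.686462640762329) circ 
[0.4878 0.1294 0.312 ] [ 1.7994e+02  1.4000e-01 -1.7586e+02] [0.07 0.03 0.2 ] [ 0.045  0.053 -0.052] 0.03491033277527946 0.0
side [291.11 203.34] [273 189  38  29 875]
top [240.68 204.24] [218 191  49  32 840]
[(np.int64(21), np.float64(0.04), np.float64(0.002), np.float64(0.004)), (np.int64(23), np.float64(0.02), np.float64(0.002), np.float64(0.004)), (np.int64(24), np.float64(0.0), np.float64(0.002), np.float64(0.004)), (np.int64(25), np.float64(0.08), np.float64(0.002), np.float64(0.002)), (np.int64(26), np.float64(0.06), np.float64(0.002), np.float64(0.002)), (np.int64(27), np.float64(0.06), np.float64(0.002), np.float64(0.004)), (np.int64(30), np.float64(0.04), np.float64(0.002), np.float64(0.002)), (np.int64(31), np.float64(-0.04), np.float64(0.002), np.float64(0.004)), (np.int64(32), np.float64(-0.02), np.float64(0.002), np.float64(0.004)), (np.int64(32), np.float64(0.1), np.float64(0.002), np.float64(0.002))]
```

The lid reads the same as before the lift (side blob 273,189, 38x29 both times). Now I'll go back to the knob.

```bash
python3 - <<'E'
from h import *
s=cam("side"); t=cam("top")
for n,k in (("side",s),("top",t)):
    b=blobs(k,"red",(200,100,340,240),8)[0]
    print(n,b)
    for p,st in b:
        if n=="side": print(p2w(k,st[0]+st[2]/2-.5,st[1]+2,.089))
        else: print(p2w(k,*p,.089))
print(w2p(s,(.668,.161,.089)),w2p(t,(.668,.161,.089)))
q=plan(np.array([.668,.161,.34]),down(150),6,0.0)
plan(np.array([.668,.161,.24]),down(150),4,0.0,q)
E
```

```text
side [(array([330.6 , 183.11]), array([328, 176,   6,  15,  65], dtype=int32))]
[0.67109454 0.16353849 0.089     ]
top [(array([226.98, 161.11]), array([224, 157,   7,   9,  47], dtype=int32))]
[0.66910657 0.16316408 0.089     ]
[329.45285447 178.68050982] [228.08022913 161.67000793]
-0.0305,0.0031,-0.0051,-0.0002,-0.0003,0.0993,0, -0.03,0.0061,-0.0051,-0.0002,-0.0004,0.0993,0, -0.0292,0.0091,-0.0051,-0.0002,-0.0003,0.0993,0, -0.0282,0.0119,-0.0051,-0.0003,-0.0004,0.0993,0, -0.0269,0.0147,-0.0051,-0.0002,-0.0003,0.0993,0,
-0.0253,0.0173,-0.0052,-0.0003,-0.0004,0.0993,0, 
0,-0,0.025,0,0,0,0, 0,-0,0.025,0,0,0,0, 0,-0,0.025,0,0,0,0, 0,-0.0001,0.025,0,0,0,0,
```

drive_tool --rows '[-0.0305,0.003,-0.005,0,0,0.099,-0.2,-0.03,0.006,-0.005,0,0,0.099,-0.2,-0.029,0.009,-0.005,0,0,0.099,-0.2,-0.028,0.012,-0.005,0,0,0.099,-0.2,-0.027,0.0145,-0.005,0,0,0.099,-0.2]'

```text
time_s: 16.62
tool_pos: [0.6387, 0.1557, 0.3347]
tool_rot: [-179.9, -0.1, 155.6]
force: [-0.4, 0.3, 0.6]
grip_width: 0.0345
grasp_force: 0.0
```

drive_tool --rows '[-0.0255,0.018,-0.005,0,0,0.099,-0.2,0,0,0,0,0,0,-0.2,0,0,0,0,0,0,-0.2]'

```text
time_s: 17.0
tool_pos: [0.668, 0.1614, 0.3395]
tool_rot: [-179.9, -0.1, 150.1]
force: [0.3, -0.0, 0.5]
grip_width: 0.0348
grasp_force: 0.0
```

```bash
python3 - <<'E'
from h import *
print(pose()[0],get_obs()["tool_rot"])
q=plan(np.array([.669,.1625,.24]),down(150),4,-.2)
H=np.array([.585,.211,.24]); print("arc")
for i in range(1,13):
    a=np.radians(-30-75*i/12); q=plan(H+.0972*np.array([np.cos(a),np.sin(a),0]),down(150-3.1*i),1,-.2,q)
E
```

```text
[0.66801503 0.16135774 0.3395405 ] [-1.79887717e+02 -1.04450470e-01  1.50147013e+02]
-0.0001,0.0004,0.0249,-0.0005,-0.0005,0.0006,-0.2, -0.0001,0.0004,0.0249,-0.0005,-0.0004,0.0007,-0.2, -0.0001,0.0004,0.0249,-0.0005,-0.0005,0.0006,-0.2, -0.0001,0.0004,0.0248,-0.0005,-0.0004,0.0007,-0.2, 
arc
0.0004,-0.0106,0,0,-0,0.0541,-0.2, 
0.0011,-0.0105,0,0,-0,0.0541,-0.2, 
0.0018,-0.0105,0,0,-0,0.0541,-0.2, 
0.0023,-0.0103,0,0,-0,0.0541,-0.2, 
0.0029,-0.0102,0,0,-0,0.0541,-0.2, 
0.0034,-0.01,0,0,-0,0.0541,-0.2, 
0.004,-0.0099,0,0,-0,0.0541,-0.2, 
0.0045,-0.0095,0,0,-0,0.0541,-0.2, 
0.005,-0.0094,0,0,-0,0.0541,-0.2, 
0.0055,-0.009,0,0,-0,0.0541,-0.2, 
0.006,-0.0087,0,0,-0,0.0541,-0.2, 
0.0065,-0.0084,0,0,-0,0.0541,-0.2,
```

drive_tool --rows '[0,0.0005,0.025,0,0,0,-0.2,0,0.0005,0.025,0,0,0,-0.2,0,0.0005,0.025,0,0,0,-0.2,0,0,0.025,0,0,0,-0.2,0,0,0,0,0,0,-0.2]'

```text
time_s: 17.62
tool_pos: [0.6674, 0.1625, 0.2384]
tool_rot: [-179.8, -0.2, 150.1]
force: [0.5, -0.1, -0.2]
grip_width: 0.0349
grasp_force: 0.0
```

drive_tool --rows '[0.0006,-0.0106,0,0,0,0.109,-0.2,0.0006,-0.0106,0,0,0,0.109,-0.2,0.0006,-0.0106,0,0,0,0.109,-0.2,0.0006,-0.0106,0,0,0,0.109,-0.2,0,0,0,0,0,0,-0.2]'

```text
time_s: 18.25
tool_pos: [0.6406, 0.1312, 0.2424]
tool_rot: [179.9, 0.0, 125.2]
force: [0.5, 0.3, 0.1]
grip_width: 0.0348
grasp_force: 0.0
```

```bash
python3 - <<'E'
from h import *
o=get_obs(); print(o["tool_pos"],o["tool_rot"],o["force"],o["grasp_force"])
a=np.radians(-55); print(np.array([.585,.211])+.0972*np.array([np.cos(a),np.sin(a)]))
E
```

```text
[0.6405856  0.13121944 0.24238558] [1.79925613e+02 1.42378592e-02 1.25162907e+02] [0.48688648 0.27571491 0.07939361] 0.0
[0.64075163 0.13137842]
```

On the arc as planned, so I'll continue to the stop.

drive_tool --rows '[0.0006,-0.0106,0,0,0,0.109,-0.2,0.0006,-0.0106,0,0,0,0.109,-0.2,0.0006,-0.0106,0,0,0,0.109,-0.2,0.0006,-0.0106,0,0,0,0.109,-0.2,0,0,0,0,0,0,-0.2]'

```text
time_s: 18.88
tool_pos: [0.6018, 0.1159, 0.2417]
tool_rot: [180.0, -0.0, 100.3]
force: [0.3, 0.3, 0.8]
grip_width: 0.0351
grasp_force: 0.0
```

drive_tool --rows '[0.0006,-0.0106,0,0,0,0.109,-0.2,0.0006,-0.0106,0,0,0,0.109,-0.2,0.0006,-0.0106,0,0,0,0.109,-0.2,0.0006,-0.0106,0,0,0,0.109,-0.2,0,0,0,0,0,0,-0.2]'

```text
time_s: 19.5
tool_pos: [0.5598, 0.118, 0.2413]
tool_rot: [180.0, -0.0, 75.4]
force: [0.8, 0.2, 0.2]
grip_width: 0.0348
grasp_force: 0.0
```

drive_tool --rows '[0,-0.002,0,0,0,0,-0.2,0,-0.002,0,0,0,0,-0.2,0,-0.002,0,0,0,0,-0.2,0,0,0,0,0,0,-0.2]'

```text
time_s: 20.0
tool_pos: [0.5539, 0.1189, 0.2408]
tool_rot: [-180.0, 0.0, 75.2]
force: [0.9, -0.5, 0.5]
grip_width: 0.0352
grasp_force: 0.2
```

```bash
cat > knob.py <<'E'
from h import *
o=get_obs(); print(o["tool_pos"],o["tool_rot"],o["force"],o["grasp_force"])
s=cam("side"); t=cam("top")
for n,k in (("side",s),("top",t)):
    for p,st in blobs(k,"red",(220,170,340,240),8)[0]:
        P=p2w(k,st[0]+st[2]/2-.5,st[1]+2,.089) if n=="side" else p2w(k,*p,.089)
        print(n,p,st,P, "bar angle",np.degrees(np.arctan2(P[1]-.211,P[0]-.585)))
E
python3 knob.py
```

```text
[0.55390127 0.11886646 0.24083506] [-1.79986603e+02  2.02094882e-03  7.51822690e+01] [ 0.88222866 -0.53299059  0.47295094] 0.20419419874087907
side [290.3  197.39] [288 191   6  14  74] [0.56439458 0.11197112 0.089     ] bar angle -101.75409293508889
```

drive_tool --rows '[0,-0.0015,0,0,0,0,-0.2,0,-0.0015,0,0,0,0,-0.2,0,0,0,0,0,0,-0.2]'

```text
time_s: 20.48
tool_pos: [0.5519, 0.1192, 0.2409]
tool_rot: [179.8, -0.0, 75.1]
force: [5.8, -1.5, -5.0]
grip_width: 0.035
grasp_force: 2.9
```

drive_tool --rows '[0,-0.0015,0,0,0,0,-0.2,0,0,0,0,0,0,-0.2]'

```text
time_s: 20.72
tool_pos: [0.5513, 0.1193, 0.241]
tool_rot: [179.6, -0.0, 75.1]
force: [8.3, -1.4, -6.6]
grip_width: 0.0346
grasp_force: 4.6
```

```bash
python3 knob.py
```

```text
[0.55129651 0.11930038 0.24101199] [ 1.79636422e+02 -3.96630702e-02  7.51233423e+01] [ 8.27961821 -1.43955626 -6.58214827] 4.646555359940976
side [289.99 197.45] [288 191   6  14  67] [0.56439458 0.11197112 0.089     ] bar angle -101.75409293508889
```

Firm contact at the stop. I'll back off to centre on the knob and rise.

drive_tool --rows '[0,0.004,0,0,0,0,-0.2,0,0.004,0,0,0,0,-0.2,0,0.004,0,0,0,0,-0.2,0,0,0,0,0,0,-0.2]'

```text
time_s: 21.32
tool_pos: [0.5613, 0.1169, 0.2408]
tool_rot: [-180.0, 0.0, 75.1]
force: [0.4, -0.2, 0.4]
grip_width: 0.0349
grasp_force: 0.0
```

drive_tool --rows '[0,0,-0.03,0,0,0,-0.2,0,0,-0.03,0,0,0,-0.2,0,0,-0.03,0,0,0,-0.2,0,0,-0.03,0,0,0,-0.2,0,0,0,0,0,0,-0.2]'

```text
time_s: 21.95
tool_pos: [0.5619, 0.117, 0.3635]
tool_rot: [179.8, -0.2, 75.2]
force: [0.1, 0.4, -0.6]
grip_width: 0.035
grasp_force: 0.0
```

drive_tool --rows '[0.05,0,-0.01,0,0,0,-0.2,0.05,0,-0.01,0,0,0,-0.2,0.05,0,-0.01,0,0,0,-0.2,0,0,0,0,0,0,-0.2,0,0,0,0,0,0,-0.2]'

```text
time_s: 22.58
tool_pos: [0.5994, 0.2615, 0.3895]
tool_rot: [-179.9, 0.1, 75.2]
force: [-0.8, 0.3, -0.0]
grip_width: 0.0347
grasp_force: 0.0
```

```bash
python3 knob.py; python3 chk.py; python3 - <<'E'
from h import *
s=cam("side"); t=cam("top")
o=np.zeros((400,800,3),np.uint8);o[:,:400]=cv2.resize(t["color"][170:270,190:290],(400,400),interpolation=cv2.INTER_CUBIC);o[:,400:]=cv2.resize(s["color"][150:240,245:335],(400,400),interpolation=cv2.INTER_CUBIC);cv2.imwrite("pics/fin.png",o)
E
```

```text
[0.5994169  0.26151459 0.38945196] [-1.79922030e+02  1.39818710e-01  7.51540197e+01] [-0.8349388   0.31035951 -0.04222375] 0.0
side [289.79 197.  ] [287 190   6  15  70] [0.56224665 0.11571673 0.089     ] bar angle -103.43053574864335
top [251.16 216.12] [249 213   6   7  32] [0.56073003 0.11539899 0.089     ] bar angle -104.2445998399904
[0.5997 0.2602 0.3901] [-1.7995e+02  9.0000e-02  7.5030e+01] [-0.03 -0.35  0.39] [-0.097  0.037 -0.051] 0.035031126483506175 0.0
side [291.22 204.58] [272 190  39  28 704]
top [242.91 215.24] [ 217  191   50   49 1449]
```

View pics/fin.png

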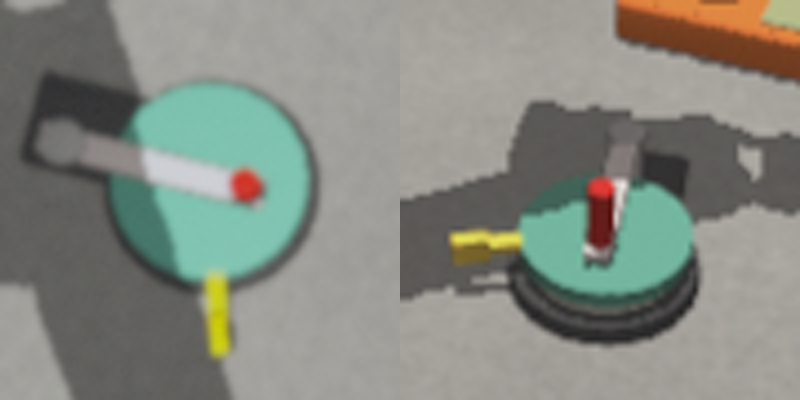

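The picture shows the bar straight across the lid's middle, with the knob at (245,185) and the bar at about -104°, which is the stop. The lid is flat and where it was, and the gripper is clear.

```bash
python3 -c "
from cell import *
print(sign_off())"
```

```text
the job is handed in; nothing more can be done
None
```

The job is handed in, result not shown: I swung the keeper clear, held the lid's ear edge about 1 cm above the rim for over 2 s, lowered it back to its seat and let go, and returned the bar to its stop.

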